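# Feel a dosing pump shaft's end float and park it mid-way

## Task

The dosing pump's shaft has to be parked in the middle of its end float before its drive goes back on. Using the black knob on the shaft's end, push the shaft gently in along its axis until you feel it bear on its inner stop, then pull it out until you feel it bear on its outer stop, never loading a stop with more than 20 N. Finally leave the shaft half-way between the two places where it stopped, to within 2 mm, let go of it, and leave everything else on the bench as it stands.

Things in the scene. Friction and masses are not known exactly. Their poses are not given: they have to be found in the camera images.
- pump: fixed bench dosing pump: white cylinder 72 mm across lying on a dark base, aluminium flange 80 mm across, blue rear cap. Origin on the bench; x points outwards along the shaft axis, which is at y = 0, 90 mm up. Brass bush ends at x = 64 mm, base at 70 mm. Two hard stops inside, unseen: end float 12 to 24 mm and its place (varying 16 mm) differ per pump and can only be felt.
- knob (a point): centre of the black, orange-banded knob on the outer end of the 14 mm steel shaft: a cylinder 36 mm across, 32 mm long, lying along the shaft, 90 mm above the bench. x points outwards along the shaft. The shaft only slides along x, drags with 3 to 4 N of friction, stays where left and starts between its stops; the centre is 105 to 150 mm from the pump's origin.
- amber_mid (a point): loose amber glass bottle, 70 mm in diameter and 150 mm high, standing near the work; the point is its centre, half-way up. Bystander.
- beaker_mid (a point): loose empty glass beaker, 70 mm in diameter and 85 mm high; the point is its centre, half-way up. Bystander.
- spanner: loose steel spanner 150 mm long lying flat on the bench; origin under its middle, x along it. Bystander.

How it is judged:
By the outcome, as a careful person would: the job done as asked, in the order asked, and still so for the second after the job is handed in, with the robot touching nothing.
It also fails if it takes over 58 s, if anything falls off the work surface, if the arm or the gripper's body presses on something with over 40 N, if the wrist force passes 120 N, or if a joint passes its speed limit or range.

## Robot

A 7-joint arm with a two-finger parallel gripper is mounted at the origin on the work surface. World frame = base frame: x ahead of the robot, y to its left, z up, the work surface at z = 0. Lengths are in m, angles in rad, forces in N, time in s.
With the tool pointing down it reaches from about 0.425 to 0.925 m from the base axis. Payload 6.8 kg.
Tool frame: the origin (TCP) lies at the very end of the fingers, on their centre line; the grasp point (between the pads) lies 19 mm behind it; z points along the fingers, x is the direction in which the jaws open and shut, and the axes are right-handed (so a half turn about z gives the same grasp; the last joint's range is limited). The gripper opens to 85 mm and grips with 20 to 120 N. Pads are 22 mm wide; open, the fingers measure 114 mm over their backs; the gripper's body (76 mm by 85 mm) begins 54 mm behind the grasp point. The pads swing forward as they close: fully open they stand 13 mm farther back than shut.
Start: joints at [-1.309, 0.477, 0.022, 1.555, -0.011, 1.109, -0.083], TCP at [0.244, 0.629, 0.231] pointing down, gripper open.
Joint ranges: [-2.96, 2.96], [-0.34, 2.1], [-1.41, 1.46], [0.24, 2.44], [-1.37, 4.51], [0.17, 1.92], [-2.96, 2.96]. Speed limits (rad/s): [2.39, 2.39, 3.14, 3.14, 3.14, 3.14, 3.14].

## Interface

Orientations are given as a rotation vector (axis times angle).
In Python, from bench import * gives the robot as it stands.
- The arm moves only by the tool servo_tool, never from a script. Its argument "increments" is one flat list of numbers, 7 for each row, row after row: the shift along the tool's x, y, z in mm, then the turn, a rotation vector about the tool's x, y, z in rad, then the finger opening in mm, from 0 to 85.4. In form: [tx, ty, tz, wx, wy, wz, fingers, tx, ty, tz, wx, wy, wz, fingers, ...]. A call has exactly 8 rows; each row shifts and turns the commanded pose from where the row before left it, along the tool's axes as they then stand; what a row does not reach is not made up. A row lasts 1/8 s, in which the tool goes at most 62.5 mm and 10.7 degrees, less where a joint would pass 70% of its speed; a pose out of reach is approached as far as the arm can. A call is refused whole if a number of a shift passes 62.5 or a number of a turn 0.188, either way. A call with a gripper value outside its range is refused whole. The fingers move at their own pace and stop on an object; "squeeze" is the grip in N (left out, the last holds). Time passes only in rows, so rows that do not move let the fingers close, or fill a call up. It gives the time, the measured TCP pose, the force and the opening at its end, in the units of the state.
- get_obs(): the state, without advancing time (a new reading comes with each control period).
- grab_frame(name): name is "side" or "top"; returns (picture, depth): 384x512x3 uint8, red, green, blue; 384x512 float32, m along the optical axis (not along the pixel's ray), 0 where there is no reading.
- calibration(name): a dict with "fx", "fy", "cx", "cy" (pixels), "eye" and "orientation" of the camera in the world. Camera axes: x right, y up, looking along -z (the intrinsics and any distortion apply to the point x, -y, -z); pixel columns grow to the right and rows downward; lengths in m; the calibration is good to about 2 mm. A picture is of the moment at which its call begins. calibration takes no time and is no camera call.
- hand_in(): hands the job in, once; it reports no verdict.
The state is a dict: "clock": time; "joints": joint angles; "qvel": joint speeds; "tau": joint torques, N m; "tcp_pos": TCP position; "orientation": TCP orientation; "contact_force": force on the tool from outside, world axes, zero at the start; "moment": the same for the moment, N m; "grip_width": finger opening in m.
Only numpy, scipy, OpenCV 4.12 (cv2) and the standard library are available. Lean on these libraries where they do the work, as an engineer would, in place of code of your own. Each camera call takes 0.05 s, during which the arm holds its last target.

## Working session

There is one attempt and no reset: what is moved stays moved. The work goes in short steps, Python scripts to look and compute and a tool call to move; the robot and the scene stay as the last step left them, time stands still between calls to the robot, and variables do not carry over. Pictures are saved under pics/ and viewed, and the job is handed in when it is done.

Besides the shell and the picture viewer there is one more tool, called after ">>>" in YAML: its name, and indented under it one key for each argument. servo_tool: Moves the arm, as the interface text tells. Its arguments: {"type":"object","properties":{"increments":{"type":"array","items":{"type":"number"}},"squeeze":{"type":"number"}},"required":["increments"]}

```bash
mkdir -p pics; ls; python3 - <<'E'
from bench import *
import cv2,numpy as np
print(get_obs())
for n in("side","top"):
    p,d=grab_frame(n); cv2.imwrite(f"pics/{n}0.png",p[:,:,::-1]); np.savez(f"{n}0.npz",p=p,d=d); print(n,calibration(n))
E
```

```text
pics
{'clock': 0.0, 'joints': array([-1.30911704,  0.47782459,  0.02233987,  1.55644192, -0.01153331,
        1.10928617, -0.08308699]), 'qvel': array([ 0.00163606,  0.00080661,  0.00073607, -0.00123205, -0.00054565,
       -0.00087072, -0.0016963 ]), 'tau': array([ 6.30623617e-05, -5.96450043e+01,  1.60799470e+00, -2.81205654e+01,
        1.23850303e-02,  9.54504241e-03,  9.36884021e-06]), 'tcp_pos': array([0.24374424, 0.62882718, 0.23031331]), 'orientation': array([ 2.59102197e+00,  1.77458599e+00, -2.27458720e-03]), 'contact_force': array([-0.21184793,  0.7294366 ,  0.35206739]), 'moment': array([ 0.01813   ,  0.03350809, -0.04182445]), 'grip_width': 0.08510854528927388}
side {'fx': 488.6272390952526, 'fy': 488.6272390952526, 'cx': 257.407386701539, 'cy': 189.9631283653515, 'eye': array([ 0.01280983, -1.00217764,  0.73580375]), 'orientation': array([ 1.0422255 , -0.21419735, -0.39213675])}
top {'fx': 427.34125840004936, 'fy': 427.34125840004936, 'cx': 260.4572238437218, 'cy': 185.35858036716343, 'eye': array([0.37516076, 0.01621778, 1.28161548]), 'orientation': array([ 0.04785364, -0.06548784, -1.5433798 ])}
```

View pics/side0.png

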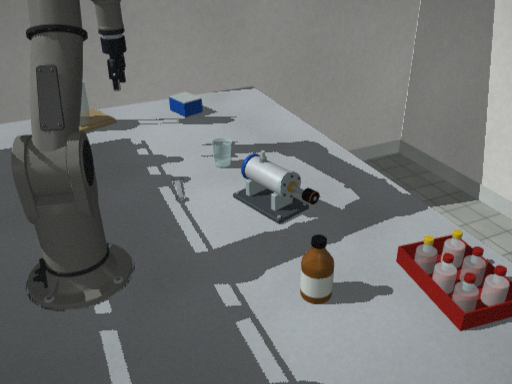

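View pics/top0.png

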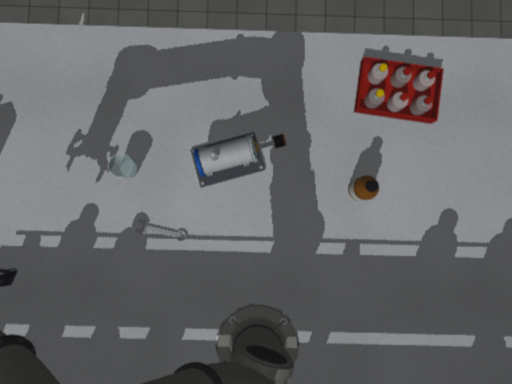

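The side view has the knob at about (312,196), the pump at (275,180), the bottle at (317,270) and the beaker at (222,152). The top view has the knob at (279,141), the pump at (228,156), the bottle at (366,187), the beaker at (122,165) and the spanner at (165,230).

```bash
cat > h.py <<'E'
import numpy as np,cv2
from scipy.spatial.transform import Rotation as R
from bench import *
def ray(n,u,v):
    c=calibration(n); d=np.array([(u-c['cx'])/c['fx'],-(v-c['cy'])/c['fy'],-1.])
    return np.array(c['eye']),R.from_rotvec(c['orientation']).apply(d)
def onz(n,u,v,z):
    e,d=ray(n,u,v); return e+d*(z-e[2])/d[2]
def proj(n,P):
    c=calibration(n); q=R.from_rotvec(c['orientation']).inv().apply(np.atleast_2d(P)-c['eye'])
    return np.c_[c['cx']+c['fx']*q[:,0]/-q[:,2],c['cy']+c['fy']*q[:,1]/q[:,2]]
def cloud(n,d):
    c=calibration(n);v,u=np.mgrid[:d.shape[0],:d.shape[1]]
    q=np.stack([(u-c['cx'])/c['fx'],-(v-c['cy'])/c['fy'],-np.ones(d.shape)],-1)*d[...,None]
    return q@R.from_rotvec(c['orientation']).as_matrix().T+c['eye']
def tri(u1,u2):
    (a,d),(b,e)=ray("top",*u1),ray("side",*u2)
    s=np.linalg.lstsq(np.c_[d,-e],b-a,rcond=None)[0]
    p,q=a+d*s[0],b+e*s[1]; return (p+q)/2,np.linalg.norm(p-q)
E
python3 - <<'E'
from h import *
for n,(u0,v0,u1,v1),s in(("top",(185,120,300,195),6),("side",(225,140,330,225),7)):
    z=np.load(f"{n}0.npz");p=z['p'];d=z['d']
    cv2.imwrite(f"pics/{n}0c.png",cv2.resize(p[v0:v1,u0:u1,::-1],None,fx=s,fy=s,interpolation=cv2.INTER_NEAREST))
    X=cloud(n,d)
    m=(X[...,2]>.03)&(X[...,2]<.2)&(d>0)
    for v in range(v0,v1,8 if n=='side' else 6): print(v,[f"{u}:{X[v,u,0]:.3f},{X[v,u,1]:.3f},{X[v,u,2]:.3f}" for u in range(u0,u1,6) if m[v,u]][:20]) if n=='top' else None
E
```

```text
120 []
126 []
132 []
138 ['245:0.591,0.050,0.109', '251:0.589,0.034,0.124', '275:0.593,-0.033,0.110', '281:0.594,-0.050,0.106']
144 ['221:0.573,0.117,0.104', '227:0.571,0.099,0.122', '233:0.571,0.082,0.122', '239:0.571,0.066,0.122', '245:0.571,0.049,0.125', '251:0.571,0.033,0.130', '257:0.576,0.017,0.104', '263:0.578,-0.000,0.097', '269:0.578,-0.017,0.096', '275:0.577,-0.033,0.103', '281:0.578,-0.050,0.104']
150 ['197:0.554,0.182,0.109', '203:0.553,0.165,0.114', '209:0.553,0.148,0.120', '215:0.553,0.131,0.120', '221:0.553,0.114,0.125', '227:0.553,0.098,0.129', '233:0.553,0.081,0.130', '239:0.554,0.065,0.128', '245:0.555,0.049,0.123', '251:0.555,0.033,0.130', '257:0.559,0.016,0.106']
156 ['197:0.534,0.178,0.129', '203:0.535,0.162,0.127', '209:0.535,0.146,0.127', '215:0.533,0.128,0.149', '221:0.536,0.114,0.125', '227:0.537,0.097,0.126', '233:0.538,0.081,0.123', '239:0.538,0.065,0.121', '245:0.539,0.049,0.123', '251:0.539,0.032,0.121', '257:0.541,0.016,0.113']
162 ['197:0.517,0.177,0.135', '203:0.518,0.162,0.128', '209:0.519,0.146,0.123', '215:0.520,0.130,0.120', '221:0.521,0.114,0.118', '227:0.521,0.097,0.120', '233:0.522,0.081,0.113', '239:0.524,0.065,0.108', '245:0.525,0.049,0.101']
168 ['203:0.503,0.162,0.119', '209:0.504,0.146,0.117', '215:0.505,0.130,0.111', '221:0.506,0.114,0.107', '227:0.508,0.099,0.092']
174 ['203:0.488,0.164,0.103', '209:0.492,0.152,0.063']
180 []
186 []
192 []
```

```bash
python3 - <<'E'
from h import *
z=np.load("top0.npz");X=cloud("top",z['d'])
for nm,(u0,v0,u1,v1),lo in(("knob",(262,128,295,155),.075),("amber",(340,165,390,210),.02),("beaker",(100,145,145,190),.02),("pump",(185,120,275,195),.09)):
    P=X[v0:v1,u0:u1].reshape(-1,3);P=P[(P[:,2]>lo)&(P[:,2]<.3)]
    print(nm,len(P),P.min(0).round(3),P.max(0).round(3),np.median(P,0).round(3))
    if nm=="pump":
        Q=P[(P[:,2]<.13)];c=Q.mean(0)
        print(c,np.linalg.svd((Q-c)[:,:2],full_matrices=False)[2])
z=np.load("side0.npz");X=cloud("side",z['d'])
print([X[v,u].round(3) for v,u in((196,312),(192,307),(152,222),(185,180))])
E
```

```text
knob 214 [ 0.568 -0.062  0.088] [0.607 0.003 0.113] [ 0.583 -0.038  0.102]
amber 612 [ 0.429 -0.324  0.02 ] [ 0.499 -0.257  0.155] [ 0.461 -0.28   0.104]
beaker 402 [0.475 0.365 0.02 ] [0.543 0.433 0.091] [0.511 0.415 0.063]
pump 1706 [ 0.483 -0.031  0.09 ] [0.604 0.189 0.16 ] [0.542 0.095 0.121]
[0.54296977 0.09258918 0.1169395 ] [[ 0.31032967 -0.950629  ]
 [ 0.950629    0.31032967]]
[array([ 0.586, -0.063,  0.099]), array([ 0.581, -0.046,  0.103]), array([0.499, 0.368, 0.061]), array([0.333, 0.303, 0.01 ])]
```

```bash
ls pics
```

```text
side0.png
side0c.png
top0.png
top0c.png
```

View pics/top0c.png

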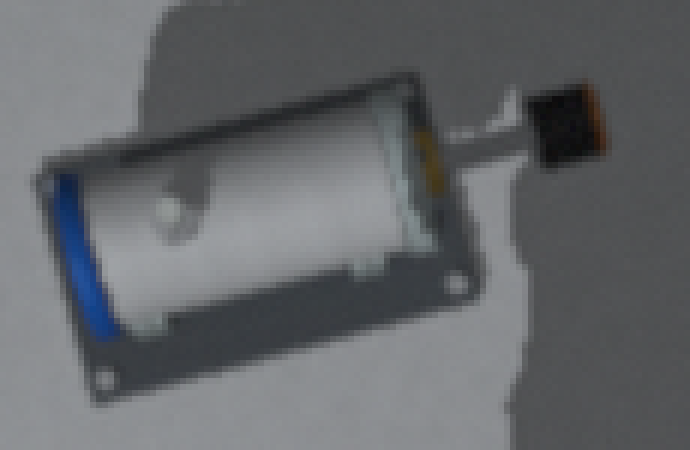

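View pics/side0c.png

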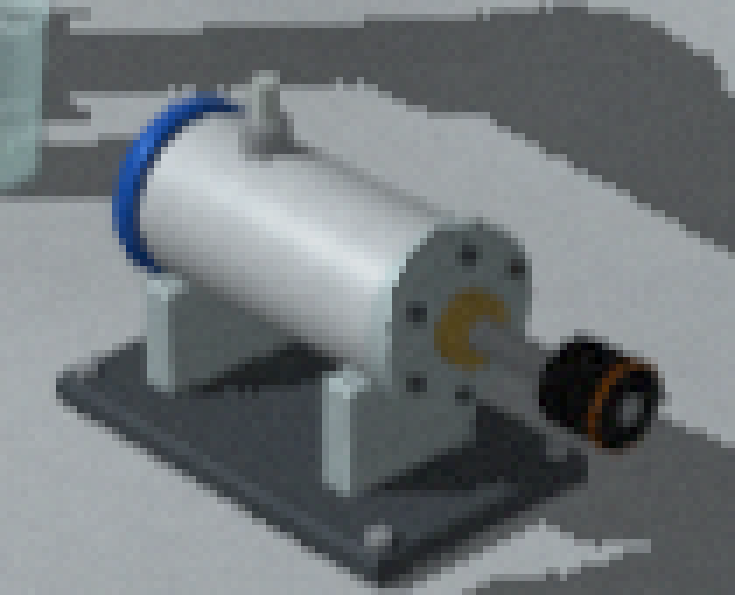

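The crops show the knob at top (279.7,140.5) and side (310.3,195.7). The shaft axis points along −y and slightly +x. I'll get the axis from the base corners, plus a two-view fix of the knob.

```bash
python3 - <<'E'
from h import *
C=np.array([(42,158),(412,75),(478,298),(98,400)])/6+(185,120)
for h in (0,.012):
    P=np.array([onz("top",*c,h) for c in C])
    print(P.round(3)); 
    for a,b in((0,1),(3,2)): d=P[b]-P[a]; print(np.degrees(np.arctan2(d[1],d[0])).round(2),np.linalg.norm(d).round(4))
    for a,b in((3,0),(2,1)): d=P[b]-P[a]; print('w',np.degrees(np.arctan2(d[1],d[0])).round(2),np.linalg.norm(d).round(4))
    print('front mid',(P[1]+P[2])/2)
print("knob",tri((279.7-.5,140.5-.5),(310.3-.5,195.7-.5)), onz("top",279.2,140,.09))
# cylinder axis: top-cloud body points, fit line through ridge: fit cylinder w/ radius free in horizontal plane
from scipy.optimize import least_squares
z=np.load("top0.npz");z2=np.load("side0.npz")
A=[]
for n,zz in(("top",z),("side",z2)):
    X=cloud(n,zz['d']);p=zz['p'].astype(int)
    P=X.reshape(-1,3); 
    ax=np.array([.26,-.966]);o=np.array([.55,.05])
    s=(P[:,:2]-o)@ax; t=(P[:,:2]-o)@np.array([-ax[1],ax[0]])
    m=(P[:,2]>.10)&(P[:,2]<.16)&(s>-.115)&(s<-.015)&(abs(t)<.05)
    P=P[m]
    def f(q):
        a=np.array([np.cos(q[0]),np.sin(q[0])]);t=(P[:,:2]-o)@np.array([-a[1],a[0]])-q[1]
        return np.hypot(t,P[:,2]-q[2])-.036
    r=least_squares(f,[np.arctan2(-.966,.26),0,.09],loss='soft_l1',f_scale=.003)
    a=r.x[0];c=o+r.x[1]*np.array([-np.sin(a),np.cos(a)])
    print(n,len(P),np.degrees(a),r.x,"pt on axis",c, 'rms',np.sqrt(np.mean(r.fun**2)))
# orange ring
for n,zz,(u0,v0,u1,v1) in(("top",z,(270,128,295,155)),("side",z2,(298,180,325,210))):
    h=cv2.cvtColor(zz['p'],cv2.COLOR_RGB2HSV)[v0:v1,u0:u1]
    m=(h[...,0]<18)&(h[...,1]>120)&(h[...,2]>70); v,u=np.nonzero(m); print(n,'orange',len(u),u.mean()+u0,v.mean()+v0,u.min()+u0,u.max()+u0,v.min()+v0,v.max()+v0)
E
```

```text
[[ 0.581  0.213  0.   ]
 [ 0.628  0.028  0.   ]
 [ 0.516 -0.008  0.   ]
 [ 0.46   0.18   0.   ]]
-75.57 0.1911
-73.33 0.197
w 15.03 0.1256
w 17.88 0.1181
front mid [0.57229195 0.00967452 0.        ]
[[ 0.579  0.211  0.012]
 [ 0.626  0.028  0.012]
 [ 0.515 -0.008  0.012]
 [ 0.459  0.179  0.012]]
-75.57 0.1893
-73.33 0.1952
w 15.03 0.1244
w 17.88 0.117
front mid [0.57044617 0.00973579 0.012     ]
knob (array([ 0.59061256, -0.04521777,  0.09089851]), np.float64(0.0013011309356227576)) [ 0.59137725 -0.04553995  0.09      ]
top 894 -72.62906353497156 [-1.26761629  0.01027322  0.09058367] pt on axis [0.55980468 0.05306714] rms 0.0051008280359875115
side 510 -72.96664329180496 [-1.27350817  0.01127052  0.09273537] pt on axis [0.56077613 0.05330146] rms 0.006240791214127793
top orange 2 284.0 138.5 284 284 138 139
side orange 5 310.8 195.0 310 312 193 197
```

```bash
cat >> h.py <<'E'
PH=np.radians(-73.0); AX=np.array([np.cos(PH),np.sin(PH),0]); LAT=np.array([-np.sin(PH),np.cos(PH),0])
def err(target,phi=PH):
    o=get_obs(); Rt=R.from_rotvec(o['orientation'])
    X=np.array([-np.sin(phi),np.cos(phi),0]);Z=np.array([0,0,-1.]);Y=np.cross(Z,X)
    Rg=R.from_matrix(np.c_[X,Y,Z]); 
    print('t',round(o['clock'],2),'tcp',o['tcp_pos'].round(4),'w',round(o['grip_width'],4))
    print('shift tool mm',(Rt.inv().apply(np.array(target)-o['tcp_pos'])*1000).round(1),'goal-frame',(Rg.inv().apply(np.array(target)-o['tcp_pos'])*1000).round(1),'turn tool',(Rt.inv()*Rg).as_rotvec().round(4))
    f=o['contact_force'];print('F ax,lat,z',(f@AX).round(2),(f@LAT).round(2),f[2].round(2),'M',o['moment'].round(2),'s',((o['tcp_pos']-[.591,-.0455,0])@AX*1000).round(2),'l',((o['tcp_pos']-[.591,-.0455,0])@LAT*1000).round(2))
E
python3 -c "
from h import *
err([.591,-.0455,.23])"
```

```text
t 0.1 tcp [0.2438 0.6289 0.2304] w 0.0849
shift tool mm [-503.3  567.5    1.3] goal-frame [1.349e+02 7.464e+02 4.000e-01] turn tool [8.000e-04 1.500e-03 9.043e-01]
F ax,lat,z 0.24 -0.38 -1.05 M [-0.    0.06 -0.01] s -746.4 l -134.87
```

>>> servo_tool:
  increments: [-39,44,0,0,0,0,85,-39,44,0,0,0,0,85,-39,44,0,0,0,0,85,-39,44,0,0,0,0,85,-39,44,0,0,0,0,85,-39,44,0,0,0,0,85,-39,44,0,0,0,0,85,-39,44,0,0,0,0,85]
  squeeze: 35

```text
clock: 1.1
tcp_pos: [0.4598, 0.2094, 0.2312]
orientation: [-2.592, -1.775, 0.0]
contact_force: [0.1, 0.4, -0.1]
grip_width: 0.0847
```

>>> servo_tool:
  increments: [-38,43,0,0,0,0,85,-38,43,0,0,0,0,85,-38,43,0,0,0,0,85,-38,43,0,0,0,0,85,-38,43,0,0,0,0,85,0,0,0,0,0,0.18,85,0,0,0,0,0,0.18,85,0,0,0,0,0,0.18,85]

```text
clock: 2.1
tcp_pos: [0.5909, -0.0439, 0.2308]
orientation: [-2.975, -1.01, 0.002]
contact_force: [-0.3, -0.5, 0.1]
grip_width: 0.0847
```

>>> servo_tool:
  increments: [0,0,0,0,0,0.18,85,0,0,0,0,0,0.18,85,0,0,20,0,0,0,85,0,0,20,0,0,0,85,0,0,0,0,0,0,85,0,0,0,0,0,0,85,0,0,0,0,0,0,85,0,0,0,0,0,0,85]

```text
clock: 3.1
tcp_pos: [0.5915, -0.0436, 0.1919]
orientation: [-3.106, -0.471, -0.002]
contact_force: [-0.3, 0.8, -0.5]
grip_width: 0.0846
```

```bash
python3 -c "
from h import *
err([.591,-.0455,.068])
for n in('side','top'):
    p,d=grab_frame(n); cv2.imwrite(f'pics/{n}1.png',p[:,:,::-1])
    c=p[110:230,215:345] if n=='side' else p[90:190,200:330]
    cv2.imwrite(f'pics/{n}1c.png',cv2.resize(c[:,:,::-1],None,fx=5,fy=5,interpolation=2))
"
```

```text
t 3.1 tcp [ 0.5915 -0.0436  0.1919] w 0.0846
shift tool mm [ -1.2   1.6 123.9] goal-frame [ -1.1   1.6 123.9] turn tool [ 0.0001 -0.0011  0.0043]
F ax,lat,z -0.86 -0.1 -0.52 M [-0.04  0.04 -0.01] s -1.63 l 1.06
```

View pics/side1c.png

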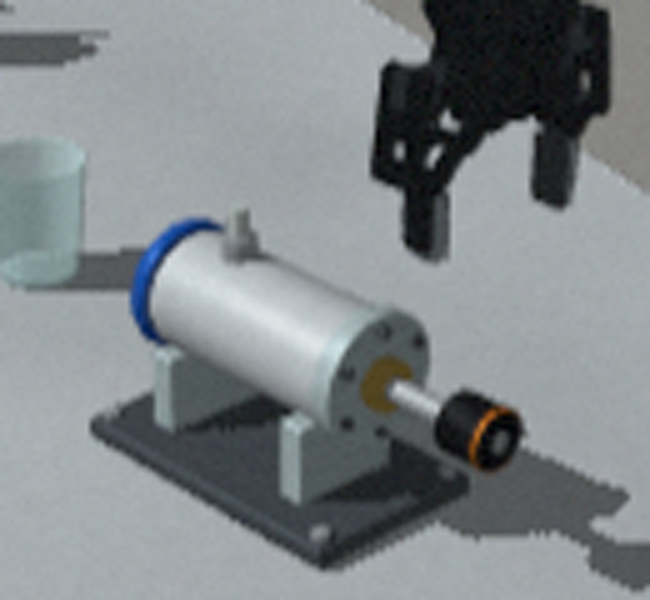

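View pics/top1c.png

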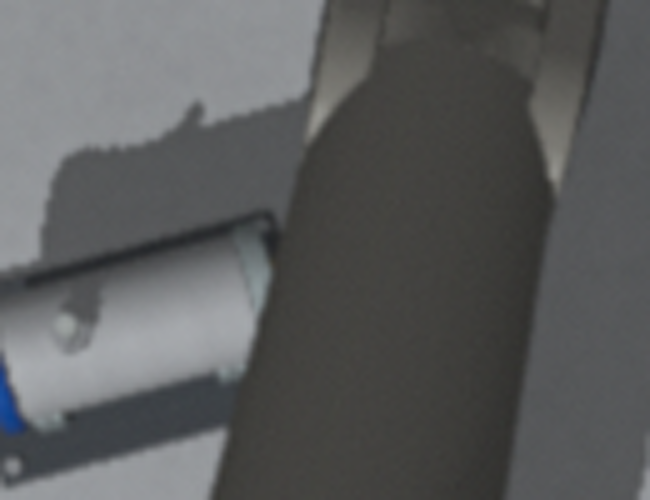

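The side crop shows the gripper clear above the knob at about (478,430), with a finger on each side. Next I descend to the grasp height.

>>> servo_tool:
  increments: [-1,1.6,25,0,0,0,85,0,0,25,0,0,0,85,0,0,25,0,0,0,85,0,0,24,0,0,0,85,0,0,15,0,0,0,85,0,0,10,0,0,0,85,0,0,0,0,0,0,60,0,0,0,0,0,0,50]

```text
clock: 4.2
tcp_pos: [0.5913, -0.0456, 0.068]
orientation: [3.106, 0.471, 0.002]
contact_force: [0.5, 0.2, -0.5]
grip_width: 0.0512
```

```bash
python3 -c "
from h import *
err([.591,-.0455,.068])
for n in('side',):
    p,d=grab_frame(n); cv2.imwrite(f'pics/{n}2.png',p[:,:,::-1])
    c=p[140:220,265:345]
    cv2.imwrite(f'pics/{n}2c.png',cv2.resize(c[:,:,::-1],None,fx=7,fy=7,interpolation=2))
"
```

```text
t 4.2 tcp [ 0.5913 -0.0456  0.068 ] w 0.0512
shift tool mm [-0.2 -0.1 -0. ] goal-frame [-0.2 -0.1 -0. ] turn tool [ 0.0003 -0.0012  0.0041]
F ax,lat,z 0.01 0.54 -0.53 M [-0.02 -0.05 -0.04] s 0.13 l 0.25
```

View pics/side2c.png

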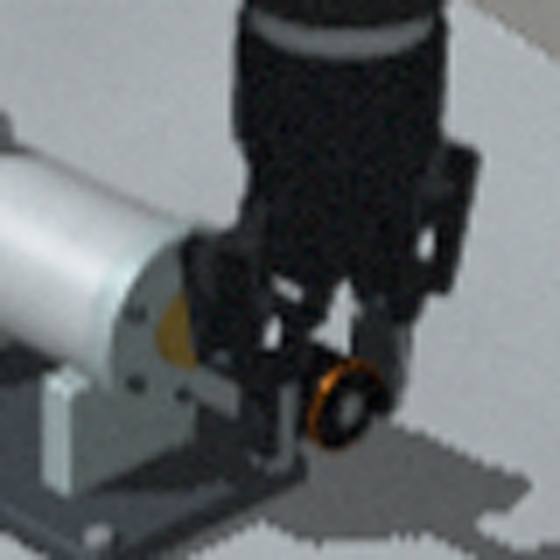

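The fingers straddle the knob, whose face is near (345,405) in the crop, one on each side. I'll close onto it in small steps and watch the lateral force.

>>> servo_tool:
  increments: [0,0,0,0,0,0,42,0,0,0,0,0,0,40,0,0,0,0,0,0,39,0,0,0,0,0,0,38,0,0,0,0,0,0,37,0,0,0,0,0,0,36,0,0,0,0,0,0,34,0,0,0,0,0,0,30]
  squeeze: 30

```text
clock: 5.25
tcp_pos: [0.5904, -0.0455, 0.0672]
orientation: [-3.106, -0.471, 0.001]
contact_force: [-2.1, -0.5, 0.9]
grip_width: 0.0351
```

```bash
python3 -c "
from h import *
err([.591,-.0455,.068])"
```

```text
t 5.25 tcp [ 0.5904 -0.0455  0.0672] w 0.0351
shift tool mm [ 0.6  0.2 -0.8] goal-frame [ 0.6  0.2 -0.8] turn tool [-0.0001  0.0007  0.0044]
F ax,lat,z -0.1 -2.15 0.95 M [-0.12  0.46  0.11] s -0.16 l -0.63
```

>>> servo_tool:
  increments: [-0.8,-0.4,0,0,0,0,30,0,-0.4,0,0,0,0,30,0,-0.4,0,0,0,0,30,0,-0.4,0,0,0,0,30,0,-0.4,0,0,0,0,30,0,-0.4,0,0,0,0,30,0,-0.4,0,0,0,0,30,0,-0.4,0,0,0,0,30]

```text
clock: 6.25
tcp_pos: [0.5891, -0.0426, 0.0673]
orientation: [3.106, 0.471, 0.0]
contact_force: [0.2, -3.0, 0.8]
grip_width: 0.035
```

```bash
python3 -c "
from h import *
err([.591,-.0455,.068])"
```

```text
t 6.25 tcp [ 0.5891 -0.0426  0.0673] w 0.035
shift tool mm [ 1.   3.3 -0.7] goal-frame [ 1.   3.3 -0.7] turn tool [ 0.0001 -0.0003  0.0042]
F ax,lat,z 2.88 -0.69 0.77 M [-0.65  0.02 -0.14] s -3.32 l -0.96
```

>>> servo_tool:
  increments: [-0.2,-0.4,0,0,0,0,30,0,-0.4,0,0,0,0,30,0,-0.4,0,0,0,0,30,0,-0.4,0,0,0,0,30,0,-0.4,0,0,0,0,30,0,-0.4,0,0,0,0,30,0,-0.4,0,0,0,0,30,0,-0.4,0,0,0,0,30]

```text
clock: 7.25
tcp_pos: [0.5884, -0.0414, 0.0676]
orientation: [3.104, 0.469, 0.002]
contact_force: [2.4, -7.8, 0.5]
grip_width: 0.0353
```

```bash
python3 -c "
from h import *
err([.591,-.0455,.068])"
```

```text
t 7.25 tcp [ 0.5884 -0.0414  0.0676] w 0.0353
shift tool mm [ 1.3  4.7 -0.4] goal-frame [ 1.3  4.7 -0.4] turn tool [ 0.0024 -0.0009  0.0031]
F ax,lat,z 8.18 -0.01 0.48 M [-1.58 -0.39 -0.18] s -4.66 l -1.28
```

>>> servo_tool:
  increments: [0,-0.3,0,0,0,0,30,0,-0.3,0,0,0,0,30,0,-0.3,0,0,0,0,30,0,-0.3,0,0,0,0,30,0,-0.3,0,0,0,0,30,0,0,0,0,0,0,30,0,0,0,0,0,0,30,0,0,0,0,0,0,30]

```text
clock: 8.25
tcp_pos: [0.5883, -0.0413, 0.0678]
orientation: [3.103, 0.467, 0.003]
contact_force: [3.7, -10.6, 0.8]
grip_width: 0.0353
```

```bash
python3 -c "
from h import *
err([.591,-.0455,.068])"
```

```text
t 8.25 tcp [ 0.5883 -0.0413  0.0678] w 0.0353
shift tool mm [ 1.3  4.8 -0.2] goal-frame [ 1.3  4.8 -0.2] turn tool [ 0.004  -0.0014  0.0021]
F ax,lat,z 11.23 0.43 0.76 M [-2.09 -0.53 -0.06] s -4.78 l -1.34
```

It bears on the inner stop: position frozen at s ≈ −4.75 mm while the force rises to 11 N. Now the pull outwards, quick over the part known to be free.

>>> servo_tool:
  increments: [0,1.5,0,0,0,0,30,0,1.5,0,0,0,0,30,0,1.5,0,0,0,0,30,0,1.5,0,0,0,0,30,0,1.5,0,0,0,0,30,0,1.5,0,0,0,0,30,0,1.5,0,0,0,0,30,0,1,0,0,0,0,30]

```text
clock: 9.25
tcp_pos: [0.5908, -0.0492, 0.0672]
orientation: [-3.106, -0.471, 0.0]
contact_force: [-0.6, 3.2, 0.4]
grip_width: 0.0351
```

```bash
python3 -c "
from h import *
err([.591,-.0455,.068])"
```

```text
t 9.25 tcp [ 0.5908 -0.0492  0.0672] w 0.0351
shift tool mm [ 1.3 -3.4 -0.8] goal-frame [ 1.3 -3.4 -0.8] turn tool [-0.0002  0.0001  0.0043]
F ax,lat,z -3.23 0.38 0.42 M [ 0.6   0.11 -0.18] s 3.43 l -1.29
```

>>> servo_tool:
  increments: [0,0.4,0,0,0,0,30,0,0.4,0,0,0,0,30,0,0.4,0,0,0,0,30,0,0.4,0,0,0,0,30,0,0.4,0,0,0,0,30,0,0.4,0,0,0,0,30,0,0.4,0,0,0,0,30,0,0.4,0,0,0,0,30]

```text
clock: 10.25
tcp_pos: [0.5917, -0.0522, 0.0673]
orientation: [-3.106, -0.471, 0.0]
contact_force: [-0.5, 2.6, 1.5]
grip_width: 0.0347
```

```bash
python3 -c "
from h import *
err([.591,-.0455,.068])"
```

```text
t 10.25 tcp [ 0.5917 -0.0522  0.0673] w 0.0347
shift tool mm [ 1.3 -6.7 -0.7] goal-frame [ 1.3 -6.7 -0.7] turn tool [-0.      0.0001  0.0043]
F ax,lat,z -2.64 0.24 1.53 M [ 0.58  0.21 -0.21] s 6.67 l -1.26
```

>>> servo_tool:
  increments: [0,0.4,0,0,0,0,30,0,0.4,0,0,0,0,30,0,0.4,0,0,0,0,30,0,0.4,0,0,0,0,30,0,0.4,0,0,0,0,30,0,0.4,0,0,0,0,30,0,0.4,0,0,0,0,30,0,0.4,0,0,0,0,30]

```text
clock: 11.25
tcp_pos: [0.5927, -0.0553, 0.0673]
orientation: [-3.106, -0.471, 0.0]
contact_force: [-1.0, 3.7, 0.7]
grip_width: 0.0349
```

```bash
python3 -c "
from h import *
err([.591,-.0455,.068])"
```

```text
t 11.25 tcp [ 0.5927 -0.0553  0.0673] w 0.0349
shift tool mm [ 1.3 -9.9 -0.7] goal-frame [ 1.3 -9.9 -0.7] turn tool [-0.      0.      0.0042]
F ax,lat,z -3.87 0.13 0.71 M [ 0.56  0.17 -0.21] s 9.89 l -1.25
```

>>> servo_tool:
  increments: [0,0.4,0,0,0,0,30,0,0.4,0,0,0,0,30,0,0.4,0,0,0,0,30,0,0.4,0,0,0,0,30,0,0.4,0,0,0,0,30,0,0.4,0,0,0,0,30,0,0.4,0,0,0,0,30,0,0.4,0,0,0,0,30]

```text
clock: 12.25
tcp_pos: [0.5937, -0.0583, 0.0673]
orientation: [-3.106, -0.471, 0.0]
contact_force: [-1.2, 2.6, 0.2]
grip_width: 0.0351
```

```bash
python3 -c "
from h import *
err([.591,-.0455,.068])"
```

```text
t 12.25 tcp [ 0.5937 -0.0583  0.0673] w 0.0351
shift tool mm [  1.3 -13.1  -0.7] goal-frame [  1.2 -13.1  -0.7] turn tool [-0.      0.      0.0043]
F ax,lat,z -2.8 -0.43 0.21 M [ 0.62  0.25 -0.14] s 13.06 l -1.2
```

>>> servo_tool:
  increments: [0,0.4,0,0,0,0,30,0,0.4,0,0,0,0,30,0,0.4,0,0,0,0,30,0,0.4,0,0,0,0,30,0,0.4,0,0,0,0,30,0,0.4,0,0,0,0,30,0,0.4,0,0,0,0,30,0,0.4,0,0,0,0,30]

```text
clock: 13.25
tcp_pos: [0.5945, -0.0609, 0.0672]
orientation: [-3.105, -0.471, 0.0]
contact_force: [-0.2, 5.1, 0.6]
grip_width: 0.0352
```

```bash
python3 -c "
from h import *
err([.591,-.0455,.068])"
```

```text
t 13.25 tcp [ 0.5945 -0.0609  0.0672] w 0.0352
shift tool mm [  1.2 -15.7  -0.8] goal-frame [  1.2 -15.7  -0.8] turn tool [-0.0007  0.0002  0.0046]
F ax,lat,z -4.92 1.3 0.65 M [ 0.93  0.24 -0.17] s 15.73 l -1.16
```

>>> servo_tool:
  increments: [0,0.4,0,0,0,0,30,0,0.4,0,0,0,0,30,0,0.4,0,0,0,0,30,0,0.4,0,0,0,0,30,0,0.4,0,0,0,0,30,0,0.4,0,0,0,0,30,0,0,0,0,0,0,30,0,0,0,0,0,0,30]

```text
clock: 14.25
tcp_pos: [0.5947, -0.0611, 0.0669]
orientation: [-3.102, -0.473, 0.002]
contact_force: [-2.1, 8.0, 0.8]
grip_width: 0.0353
```

```bash
python3 -c "
from h import *
err([.591,-.0455,.068])"
```

```text
t 14.25 tcp [ 0.5947 -0.0611  0.0669] w 0.0353
shift tool mm [  1.2 -15.9  -1.1] goal-frame [  1.1 -15.9  -1.1] turn tool [-0.0035  0.001   0.006 ]
F ax,lat,z -8.23 0.34 0.82 M [ 1.81  0.53 -0.23] s 15.94 l -1.06
```

>>> servo_tool:
  increments: [0,0.4,0,0,0,0,30,0,0.4,0,0,0,0,30,0,0.4,0,0,0,0,30,0,0,0,0,0,0,30,0,0,0,0,0,0,30,0,0,0,0,0,0,30,0,0,0,0,0,0,30,0,0,0,0,0,0,30]

```text
clock: 15.25
tcp_pos: [0.5947, -0.0611, 0.0667]
orientation: [-3.101, -0.474, 0.003]
contact_force: [-3.3, 11.4, 1.6]
grip_width: 0.0349
```

```bash
python3 -c "
from h import *
err([.591,-.0455,.068])"
```

```text
t 15.25 tcp [ 0.5947 -0.0611  0.0667] w 0.0349
shift tool mm [  1.1 -16.1  -1.2] goal-frame [  1.  -16.1  -1.3] turn tool [-0.0048  0.0014  0.0066]
F ax,lat,z -11.91 0.16 1.65 M [ 2.26  0.66 -0.32] s 16.05 l -0.99
```

Outer stop felt at s ≈ 16.05 mm, with the force rising to 12 N there. Inner was −4.78, so the midpoint is s ≈ 5.64.

>>> servo_tool:
  increments: [0,-3,0,0,0,0,30,0,-3,0,0,0,0,30,0,-3,0,0,0,0,30,0,-3,0,0,0,0,30,0,-1,0,0,0,0,30,0,-1,0,0,0,0,30,0,0,0,0,0,0,30,0,0,0,0,0,0,30]

```text
clock: 16.25
tcp_pos: [0.5916, -0.0515, 0.0673]
orientation: [-3.106, -0.471, -0.0]
contact_force: [0.9, -2.0, 0.5]
grip_width: 0.0351
```

```bash
python3 -c "
from h import *
err([.591,-.0455,.068])"
```

```text
t 16.25 tcp [ 0.5916 -0.0515  0.0673] w 0.0351
shift tool mm [ 1.2 -5.9 -0.7] goal-frame [ 1.2 -5.9 -0.7] turn tool [-0.     -0.0001  0.0042]
F ax,lat,z 2.16 0.31 0.52 M [-0.56 -0.15 -0.18] s 5.88 l -1.18
```

>>> servo_tool:
  increments: [0,-0.3,0,0,0,0,30,0,0,0,0,0,0,30,0,0,0,0,0,0,30,0,0,0,0,0,0,30,0,0,0,0,0,0,30,0,0,0,0,0,0,30,0,0,0,0,0,0,30,0,0,0,0,0,0,30]

```text
clock: 17.25
tcp_pos: [0.5914, -0.0512, 0.0673]
orientation: [-3.106, -0.471, 0.0]
contact_force: [1.1, -3.5, 0.4]
grip_width: 0.0353
```

```bash
python3 -c "
from h import *
err([.591,-.0455,.068])"
```

```text
t 17.25 tcp [ 0.5914 -0.0512  0.0673] w 0.0353
shift tool mm [ 1.3 -5.6 -0.7] goal-frame [ 1.3 -5.6 -0.7] turn tool [-0.      0.      0.0042]
F ax,lat,z 3.72 0.05 0.4 M [-0.57 -0.25 -0.22] s 5.57 l -1.26
```

>>> servo_tool:
  increments: [0,0,0,0,0,0,40,0,0,0,0,0,0,50,0,0,0,0,0,0,75,0,0,0,0,0,0,75,0,0,0,0,0,0,75,0,0,0,0,0,0,75,0,0,0,0,0,0,75,0,0,0,0,0,0,75]

```text
clock: 18.25
tcp_pos: [0.5914, -0.0512, 0.0673]
orientation: [-3.106, -0.471, 0.0]
contact_force: [-0.1, -0.1, -0.4]
grip_width: 0.0754
```

```bash
python3 -c "
from h import *
err([.591,-.0455,.068])"
```

```text
t 18.25 tcp [ 0.5914 -0.0512  0.0673] w 0.0754
shift tool mm [ 1.3 -5.5 -0.7] goal-frame [ 1.2 -5.5 -0.7] turn tool [-0.      0.      0.0043]
F ax,lat,z 0.09 -0.1 -0.38 M [-0.04 -0.    0.03] s 5.55 l -1.24
```

Released with no change in position. Now lift clear and move to the side so the cameras can see.

>>> servo_tool:
  increments: [0,0,-20,0,0,0,80,0,0,-30,0,0,0,80,0,0,-40,0,0,0,80,0,0,-45,0,0,0,80,0,0,-45,0,0,0,80,0,0,0,0,0,0,80,0,0,0,0,0,0,80,0,0,0,0,0,0,80]

```text
clock: 19.25
tcp_pos: [0.5906, -0.0511, 0.2462]
orientation: [-3.106, -0.471, 0.003]
contact_force: [-1.0, 0.0, -0.1]
grip_width: 0.08
```

>>> servo_tool:
  increments: [0,-45,0,0,0,0,80,0,-45,0,0,0,0,80,0,-45,0,0,0,0,80,0,-45,0,0,0,0,80,0,-45,0,0,0,0,80,0,-45,0,0,0,0,80,0,0,0,0,0,0,80,0,0,0,0,0,0,80]

```text
clock: 20.25
tcp_pos: [0.5112, 0.2058, 0.2465]
orientation: [3.105, 0.47, -0.002]
contact_force: [0.7, -0.3, 0.7]
grip_width: 0.0799
```

```bash
python3 -c "
from h import *
err([.591,-.0455,.068])
a=[]
for n in('side','top'):
    p,d=grab_frame(n); np.savez(n+'3.npz',p=p,d=d); c=np.vstack([np.load(n+'0.npz')['p'],p])
    a.append(c)
cv2.imwrite('pics/fin3.png',cv2.resize(np.hstack(a)[:,:,::-1],(784,588),interpolation=3))
s=np.load('side3.npz')['p'];t=np.load('top3.npz')['p'];s0=np.load('side0.npz')['p'];t0=np.load('top0.npz')['p']
f=lambda x:cv2.resize(x,(390,290),interpolation=2)
cv2.imwrite('pics/fin3c.png',np.vstack([np.hstack([f(s0[160:220,270:350]),f(s[160:220,270:350])]),np.hstack([f(t0[115:175,230:310]),f(t[115:175,230:310])])])[:,:,::-1])
"
```

```text
t 20.25 tcp [0.5112 0.2058 0.2465] w 0.0799
shift tool mm [  2.1 263.5 178.8] goal-frame [  2.9 263.7 178.5] turn tool [0.0011 0.0016 0.004 ]
F ax,lat,z 0.54 0.57 0.7 M [ 0.01 -0.03  0.  ] s -263.71 l -2.87
```

View pics/fin3.png

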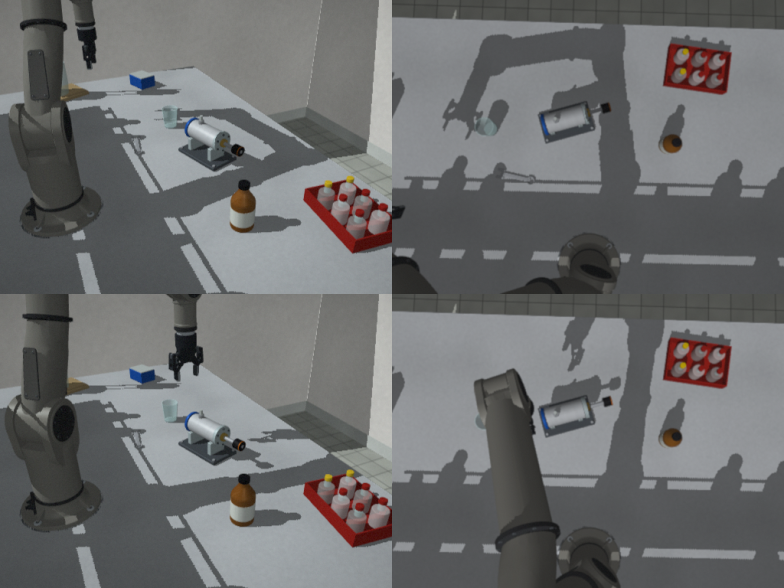

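View pics/fin3c.png

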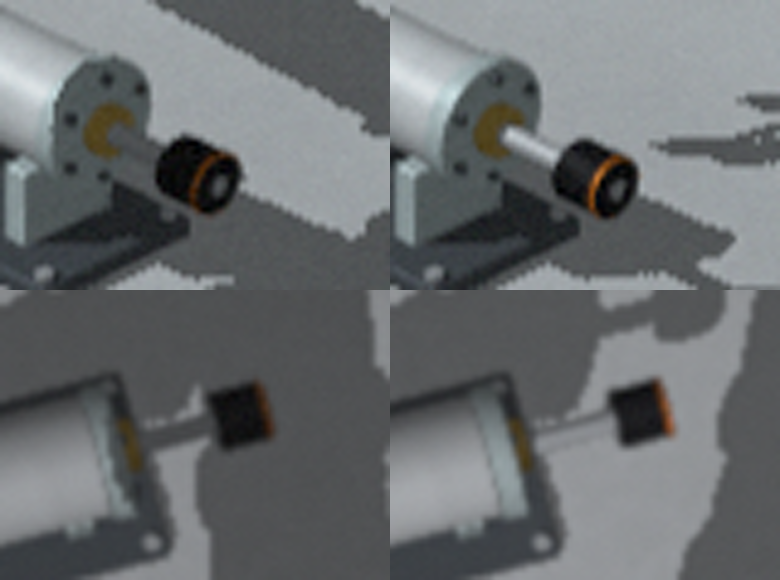

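The knob is about 12 crop pixels further out than at the start in the top view (240→252, about 2.3 px or 6 mm). That matches the 5.7 mm the TCP moved, so the grip did not slip. The bottle and spanner have not moved. The beaker looks the same in the side view.

```bash
python3 -c "
from bench import *
print(hand_in())"
```

```text
the job is handed in; nothing more can be done
None
```

The shaft is parked at the middle of its end float, released, and the job is handed in at about 20 s on the robot's clock.

| Point | Position along shaft (mm, from where I first measured the knob) | Wrist force along shaft |
|---|---|---|
| Inner stop | −4.8 | 11 N (about 8 N on the stop after shaft friction) |
| Outer stop | +16.05 | 12 N (about 9 N on the stop) |
| Midpoint aimed for | +5.64 | – |
| Released at | +5.57 | – |

**Float:** the two stops are about 20.8 mm apart, within the 12 to 24 mm expected.

**Grip slip:** the before and after top pictures put the knob about 6 mm further out, against 5.7 mm of arm travel. I read the picture by eye, so it would not show a slip of a millimetre or so.

**Release:** the force fell to about zero when the fingers opened, and the arm was then moved well clear.

**Bystanders:** the bottle and spanner look unmoved in both views. The beaker looks unmoved in the side view; the arm partly hid it from the top camera.

**Disagreement:** my hand-picked base corners gave a shaft direction of about −74.5°. The cylinder fits, and a line from them to the knob, gave −73°, which I used. Sideways force stayed at or below about 1.3 N throughout the stroke.

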